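# Show the customer the dried fruit on the handled dish

### The arm

A 6-joint arm with a two-finger parallel gripper is mounted at the origin on the work surface. World frame = base frame: x ahead of the robot, y to its left, z up, the work surface at z = 0. Lengths are in m, angles in rad, forces in N, time in s.
With the tool pointing down it reaches from about 0.275 to 0.975 m from the base axis. Payload 8.4 kg.
Tool frame: the origin (TCP) lies on the centre line of the jaws, within the pads' length; the fingertips stand 17 mm ahead of it and the grasp point (between the pads) lies 2 mm behind it; z points along the fingers, y is the direction in which the jaws open and shut (so a half turn about z gives the same grasp; the last joint's range is limited). The gripper opens to 92 mm and grips with 3 to 60 N. Pads are 20 mm wide; open, the fingers measure 128 mm over their backs; the gripper's body (75 mm by 189 mm) begins 69 mm behind the grasp point.
Start: joints at [1.14, 0.353, 1.633, -0, 1.155, -0.002], TCP at [0.26, 0.568, 0.232] pointing down, gripper open.
Joint ranges: [-2.63, 2.63], [-0.92, 2.1], [0.06, 2.66], [-1.3, 4.44], [0, 2.69], [-3.02, 3.02]. Speed limits (rad/s): [2.22, 2.22, 2.79, 3.14, 3.14, 3.14].

### API

Orientations are given as a unit quaternion [x, y, z, w].
In Python, from station import r gives the robot as it stands.
- The arm moves only by the tool arm_command, never from a script. Its argument "deltas" is text: rows parted by semicolons, each of 4 numbers parted by spaces: the shift along the tool's x, y, z in cm, then the turn about the tool's z in rad. A call has 1 to 12 rows; each row shifts and turns the pose as measured when the row begins, along the tool's axes as they then stand; what a row does not reach is not made up. A row lasts 1/12 s, in which the tool goes at most 41.7 mm and 7.16 degrees, less where a joint would pass 70% of its speed; a pose out of reach is approached as far as the arm can. A call with a gripper value outside its range is refused whole. "hand" is the closure in counts, from 0 (fully open) to 255 (shut), set as the call begins (left out, the last holds). The fingers move at their own pace and stop on an object; the grip force is fixed at half the most. Time passes only in rows, so rows that do not move let the fingers close. It gives the time, the measured TCP pose, the force and the opening at its end, in the units of the state.
- r.get_state(): the state, without advancing time (a new reading comes with each control period).
- r.capture(name): name is "side" or "top"; returns a dict with "frame" (420x560x3 uint8, red, green, blue), "range_z" (420x560 float32, m along the optical axis (not along the pixel's ray), 0 where there is no reading), "vertical_fov" (degrees; the focal length in pixels is half the picture's height over the tangent of half this angle, whatever the lens; pixels are square), "cx", "cy" (the principal point, pixels), "camera_from_world" (4x4, takes a point from world to camera coordinates). Camera axes: x right, y up, looking along -z (the intrinsics and any distortion apply to the point x, -y, -z); pixel columns grow to the right and rows downward; lengths in m; the calibration is good to about 2 mm. A picture is of the moment at which its call begins.
- r.job_done(): hands the job in, once; it reports no verdict.
The state is a dict: "time_s": time; "joint_pos": joint angles; "joint_velocities": joint speeds; "joint_efforts": joint torques, N m; "ee_pos": TCP position; "eef_rot": TCP orientation; "ft_force": force on the tool from outside, world axes, zero at the start; "ft_torque": the same for the moment, N m; "grip_width": finger opening in m.
Only numpy, scipy, OpenCV 4.12 (cv2) and the standard library are available. Lean on these libraries where they do the work, as an engineer would, in place of code of your own. Each camera call takes 0.05 s, during which the arm holds its last target.

### The job

A customer at the far side of the tea counter wants to see the monk fruit that was just taken out of the wooden box: first slide the box's lid into its grooves until it is fully home, so that the rest stays dry. Then lift the dish by the grip of its overhead handle and, once it is off the counter, turn it smoothly and level through a quarter turn, either way round, so that the handle runs along the long side of the bamboo serving mat and the open side faces the customer; the fruit stays in the middle of the dish and is never touched. Finish holding the dish still and level about a hand's breadth above the middle of the mat, do not set it down or let go, and leave everything else on the counter as it stands.

Things in the scene. Friction and masses are not known exactly. Their poses are not given: they have to be found in the camera images.
- box: open wooden box, fixed to the counter, 116 (x) x 176 (y) x 79 mm tall, five round fruits inside; origin at the centre of its underside. The lid slides in along its +y from its -y end, where the end wall is low (61 mm), into a groove along both sides and the +y end: groove floor 62 mm up, 9.5 mm high, 104 mm wide; the lips over it leave a gap 92 mm wide for the lid's grip
- seat (a point): where the origin of the lid lies when the lid is fully home: in the box frame at (0, -4, 62) mm, axes those of the box; there the lid's front edge stops against the bottom of the end groove. At the -y mouth of the box the last 14 mm of the side lips rise by 3.5 mm as a lead-in
- lid: loose flat wooden lid, 100 (x) x 168 (y) x 7 mm, about 0.11 kg, lying on the counter right side up; origin at the centre of its underside. Its +y end goes into the box first: its last 14 mm are thinned to 4 mm (1.5 to 5.5 mm up) and narrowed to 94 mm. In its middle stands a dark grip bar, 44 (along x) x 14 (along y) mm, from 7 to 37 mm up
- dish: round dark wooden dish, 150 mm across, rim 25 mm up, about 0.24 kg, loose; origin at the centre of its underside. Its hollow is a spherical cap of 150 mm radius, 8 mm up in the middle. A fixed arch of steel rod (8 mm) rises from the rim at y = +-71 mm and carries a straight wooden grip above the middle: 80 (along y) x 14 (along x) x 16 mm, centre 138 mm up
- fruit: loose round dried monk fruit, brown, a hard ball 46 mm in diameter, about 22 g; origin at its centre. It rests in the middle of the dish, its centre 31 mm above the dish's origin, and rolls if the dish is tilted or jerked
- mat: bamboo serving mat, fixed to the counter, 150 (x) x 210 (y) x 4 mm, slats along y; origin at the centre of its underside, its +x side faces the customer
- cup: tea cup, 72 mm wide, 52 mm tall; a bystander, loose; origin at the underside, yaw of no matter
- gaiwan: lidded tea bowl on its saucer (one piece), 100 mm wide, 84 mm tall; a bystander, loose; origin at the underside, yaw of no matter
- jar: glass herb jar with a black cap, 72 mm wide, 108 mm tall; a bystander, loose; origin at the underside, yaw of no matter
- bowl: small white bowl with three more fruits in it, 116 mm wide, 58 mm tall; a bystander, loose; origin at the underside, yaw of no matter
- scoop: wooden herb scoop lying flat, 166 mm long, 17 mm tall; a bystander, loose; long side along its x
- tweezers: wooden tea tweezers lying flat, 175 mm long, 9 mm tall; a bystander, loose; long side along its x
- saucers: stack of four white saucers, 104 mm wide, 44 mm tall; a bystander, loose; origin at the underside, yaw of no matter
Not all that is in view belongs to the job. Leave any purple look-alike of the box alone.

How it is judged:
By the outcome, as a careful person would: the job done as asked, in the order asked, and still so for the second after the job is handed in, while the arm keeps its last pose, push and grip.
It also fails if it takes over 72 s, if anything falls off the work surface, if the arm or the gripper's body presses on something with over 40 N, if the wrist force passes 120 N, or if a joint passes its speed limit or range.

## Working session

There is one attempt and no reset: what is moved stays moved. The work goes in short steps, Python scripts to look and compute and a tool call to move; the robot and the scene stay as the last step left them, time stands still between calls to the robot, and variables do not carry over. Pictures are saved under pics/ and viewed, and the job is handed in when it is done.

Besides the shell and the picture viewer there is one more tool, called after ">>>" as name(argument=value, ...) on one line, values as JSON. arm_command: Moves the arm, as the interface text tells. Its arguments: {"type":"object","properties":{"deltas":{"type":"string"},"hand":{"type":"number"}},"required":["deltas"]}

```bash
mkdir -p pics; ls; python3 - <<'E'
from station import r
import cv2,numpy as np,pickle
s=r.get_state();print(s)
for n in("side","top"):
    c=r.capture(n);pickle.dump(c,open(n+'0.pkl','wb'))
    cv2.imwrite(f'pics/{n}0.png',c['frame'][:,:,::-1])
    print(n,{k:v for k,v in c.items() if k not in('frame','range_z')}, c.keys())
E
```

```text
pics
{'time_s': 0.0, 'joint_pos': array([ 1.13962707e+00,  3.53626296e-01,  1.63412834e+00,  3.17566206e-05,
        1.15519525e+00, -2.38527843e-03]), 'joint_velocities': array([-0.00027326, -0.0015154 , -0.00020597,  0.00010788, -0.00102717,
       -0.00349741]), 'joint_efforts': array([ 1.37402825e-03, -5.93828452e+01, -3.34232783e+01,  6.99770031e-02,
        2.31901521e-02, -9.31820432e-05]), 'ee_pos': array([0.25963968, 0.56800163, 0.23087981]), 'eef_rot': array([ 2.12759599e-01,  9.77104340e-01, -6.59609208e-04, -1.60141311e-04]), 'ft_force': array([ 1.20815263, -0.43521019,  0.72820526]), 'ft_torque': array([ 0.0019211 , -0.00228503, -0.06207027]), 'grip_width': 0.09162817145697343}
side {'vertical_fov': 44.72135727890407, 'cx': 276.7356550297187, 'cy': 211.88527077028573, 'camera_from_world': array([[ 0.99794947, -0.06312422, -0.0105917 , -0.53069032],
       [ 0.05074622,  0.67944368,  0.7319707 , -0.0634083 ],
       [-0.03900861, -0.73100726,  0.68125378, -1.58414877],
       [ 0.        ,  0.        ,  0.        ,  1.        ]])} dict_keys(['frame', 'range_z', 'vertical_fov', 'cx', 'cy', 'camera_from_world'])
top {'vertical_fov': 47.0051357417443, 'cx': 282.496810972717, 'cy': 208.17731726391898, 'camera_from_world': array([[-0.00302057, -0.99999026,  0.00321813,  0.00890245],
       [ 0.99809486, -0.00281649,  0.06163382, -0.5127186 ],
       [-0.06162416,  0.00339816,  0.99809364, -1.47191858],
       [ 0.        ,  0.        ,  0.        ,  1.        ]])} dict_keys(['frame', 'range_z', 'vertical_fov', 'cx', 'cy', 'camera_from_world'])
```

View pics/side0.png

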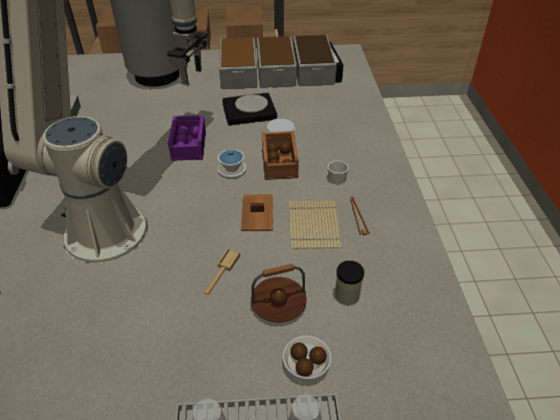

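View pics/top0.png

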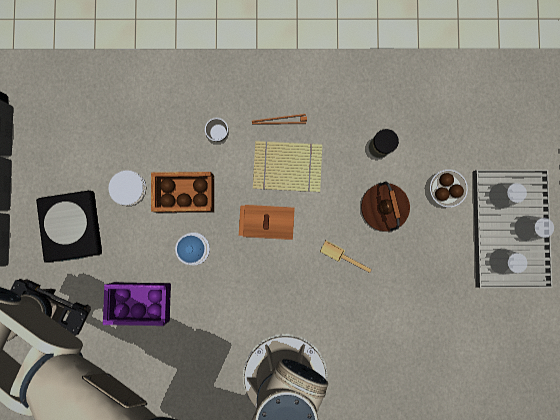

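The real box is brown, at top (183,192). The purple look-alike is at (137,304) and I'll leave it alone. The lid is at (267,222), the mat at (288,166) and the dish at (385,206). Next I'll take enlarged crops to confirm these and measure them.

```bash
cat > h.py <<'E'
import numpy as np,cv2,pickle
def K(c):
    f=c['frame'].shape[0]/2/np.tan(np.radians(c['vertical_fov'])/2);return f
def ray(c,u,v):
    f=K(c);d=np.array([(u-c['cx'])/f,-(v-c['cy'])/f,-1.0])
    T=np.linalg.inv(c['camera_from_world']);return T[:3,3],T[:3,:3]@d
def atz(c,u,v,z):
    o,d=ray(c,u,v);t=(z-o[2])/d[2];return o+t*d
def cloud(c):
    h,w=c['range_z'].shape;f=K(c);u,v=np.meshgrid(np.arange(w),np.arange(h))
    z=c['range_z'];p=np.stack([(u-c['cx'])/f*z,-(v-c['cy'])/f*z,-z],-1)
    T=np.linalg.inv(c['camera_from_world']);return p@T[:3,:3].T+T[:3,3]
def proj(c,p):
    q=c['camera_from_world']@np.append(p,1);f=K(c);return c['cx']+f*q[0]/-q[2],c['cy']-f*q[1]/-q[2]
def crop(c,u0,v0,u1,v1,k,name):
    cv2.imwrite(name,cv2.resize(c['frame'][v0:v1,u0:u1,::-1],None,fx=k,fy=k,interpolation=cv2.INTER_CUBIC))
def load(n): return pickle.load(open(n,'rb'))
E
python3 - <<'E'
from h import *
t=load('top0.pkl');s=load('side0.pkl')
P=cloud(t)
for v,u in [(80,100),(80,300),(80,450),(250,40),(270,300),(330,500),(250,450),(390,20),(140,340)]: print('top',u,v,P[v,u].round(4))
Q=cloud(s)
for v,u in [(200,200),(240,400),(320,200),(360,250),(100,350),(180,350),(390,400),(130,220)]: print('side',u,v,Q[v,u].round(4))
print((t['range_z']==0).mean())
crop(t,140,125,340,260,4,'pics/t_a.png')
crop(t,340,120,480,250,5,'pics/t_b.png')
crop(s,220,110,380,260,4,'pics/s_a.png')
E
```

```text
top 100 80 [0.9205 0.5821 0.0026]
top 300 80 [ 0.921  -0.0494 -0.0028]
top 450 80 [ 9.190e-01 -5.245e-01  4.000e-04]
top 40 250 [0.3863 0.757  0.001 ]
top 300 270 [ 0.3221 -0.0462 -0.0012]
top 500 330 [ 0.1373 -0.6588  0.0011]
top 450 250 [ 0.3824 -0.5101  0.0043]
top 20 390 [0.1775 0.4342 0.7035]
top 340 140 [ 0.7273 -0.1736  0.0027]
side 200 200 [2.854e-01 1.297e-01 2.000e-04]
side 400 240 [ 0.9002 -0.0981 -0.0012]
side 200 320 [ 0.3083 -0.3511  0.0044]
side 250 360 [ 0.4362 -0.4791  0.0072]
side 350 100 [0.8849 0.7157 0.0019]
side 350 180 [0.7956 0.1898 0.0047]
side 400 390 [ 7.836e-01 -5.779e-01  7.000e-04]
side 220 130 [0.3442 0.5358 0.0012]
0.004298469387755102
```

View pics/t_a.png

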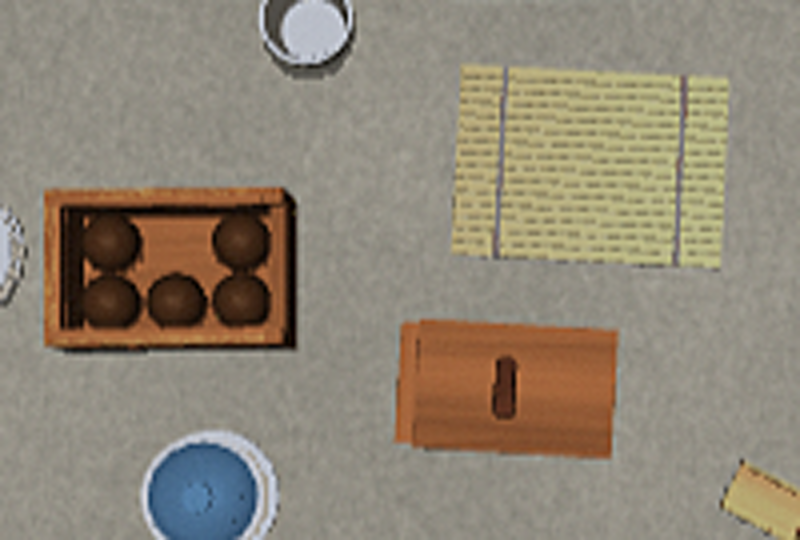

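View pics/t_b.png

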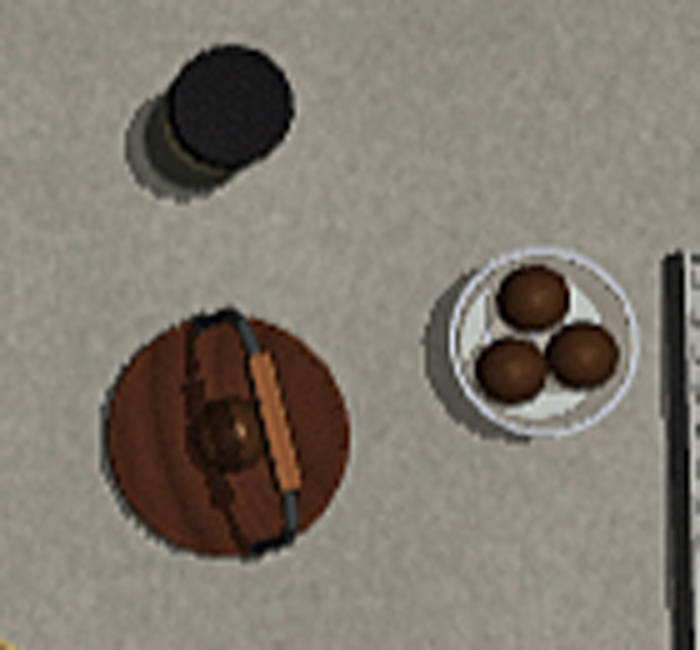

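View pics/s_a.png

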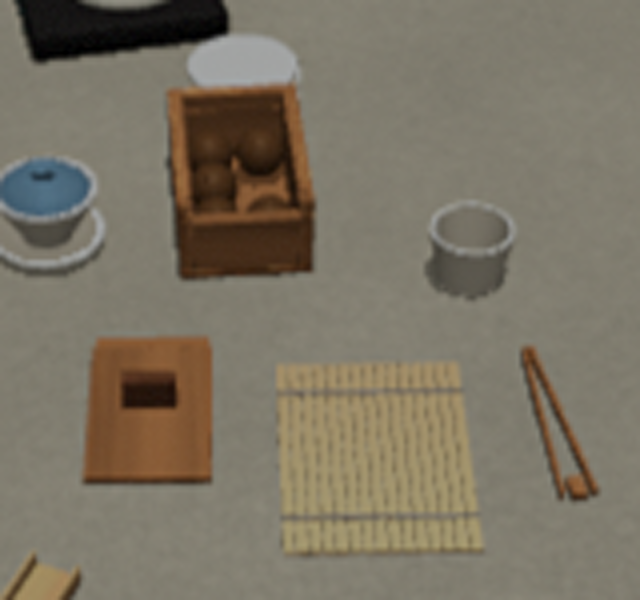

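```bash
python3 - <<'E'
from h import *
t=load('top0.pkl');s=load('side0.pkl')
crop(t,145,165,225,220,10,'pics/t_box.png')
crop(t,232,198,302,246,11,'pics/t_lid.png')
crop(s,255,125,305,183,10,'pics/s_box.png')
crop(s,235,188,280,236,12,'pics/s_lid.png')
E
```

```text
(no output)
```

View pics/t_box.png

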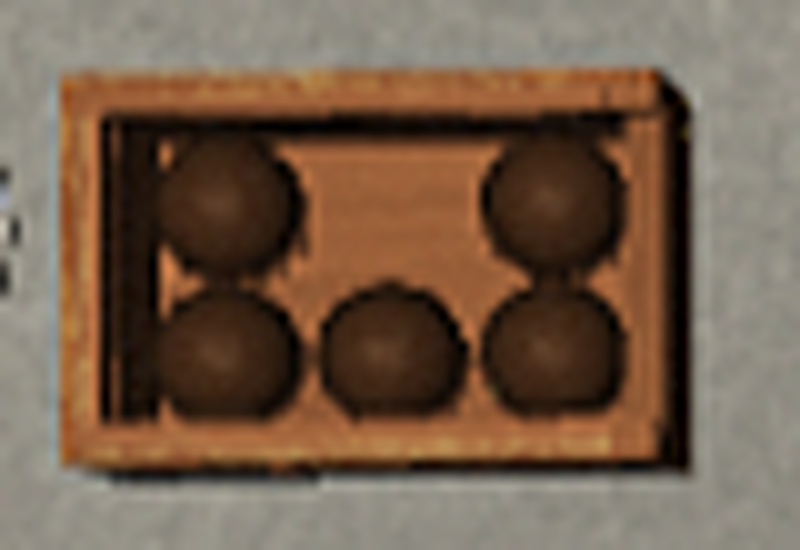

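View pics/t_lid.png

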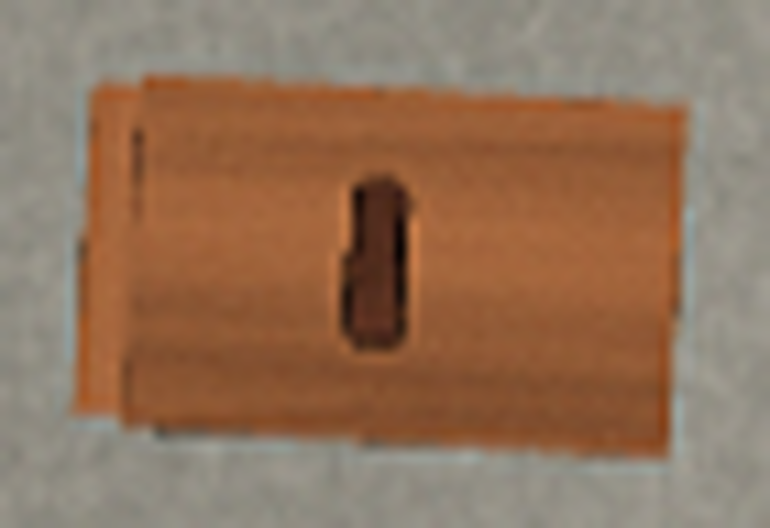

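View pics/s_box.png

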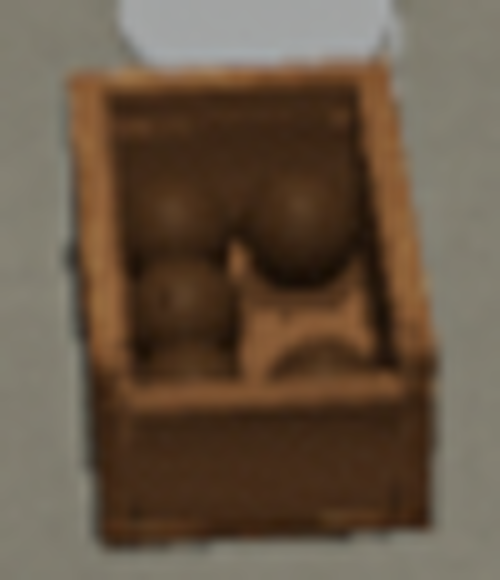

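View pics/s_lid.png

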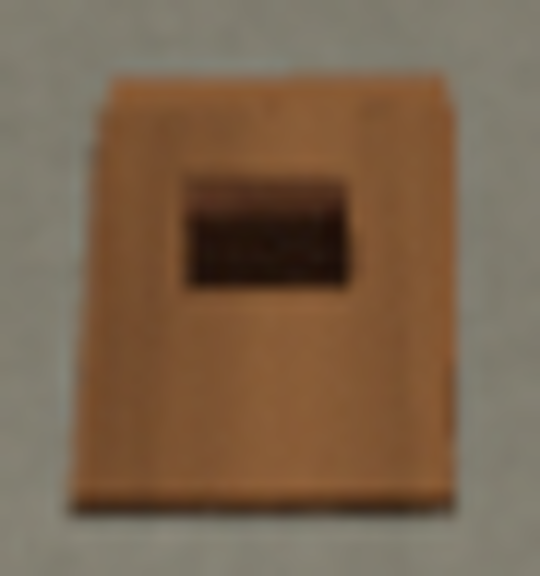

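```bash
cat > fit.py <<'E'
from h import *
from scipy.optimize import least_squares
def fit(obs,x0):
    # obs: list of (cam,u,v,local xyz mm)
    def res(p):
        c,s=np.cos(p[2]),np.sin(p[2]);o=[]
        for cam,u,v,l in obs:
            l=np.array(l)/1000;w=[p[0]+c*l[0]-s*l[1],p[1]+s*l[0]+c*l[1],l[2]]
            a,b=proj(cam,w);o+=[a-u,b-v]
        return o
    r=least_squares(res,x0,loss='soft_l1');return r.x,np.array(res(r.x)).reshape(-1,2)
def cr(cam,u0,v0,k,L): return [(cam,(a+.5)/k-.5+u0,(b+.5)/k-.5+v0,l) for a,b,l in L]
E
python3 - <<'E'
from fit import *
t=load('top0.pkl');s=load('side0.pkl')
lt=cr(t,232,198,11,[(142,76,(50,70,7)),(688,105,(50,-84,7)),(668,456,(-50,-84,7)),(122,428,(-50,70,7)),(92,82,(47,84,5.5)),(76,412,(-47,84,5.5)),(382,262,(0,0,37))])
ls=cr(s,235,188,12,[(105,105,(-50,70,7)),(455,100,(50,70,7)),(75,495,(-50,-84,7)),(455,497,(50,-84,7)),(115,76,(-47,84,5.5)),(443,73,(47,84,5.5))])
bt=cr(t,145,165,10,[(62,72,(58,88,79)),(62,466,(-58,88,79)),(660,70,(58,-88,79)),(660,466,(-58,-88,79)),(690,470,(-58,-88,0))])
bs=cr(s,255,125,10,[(75,72,(-58,88,79)),(385,65,(58,88,79)),(103,545,(-58,-88,0)),(430,527,(58,-88,0)),(92,360,(-58,-88,79)),(430,355,(58,-88,79))])
mt=cr(t,140,125,4,[(460,66,(75,105,4)),(728,76,(75,-105,4)),(722,268,(-75,-105,4)),(453,255,(-75,105,4))])
ms=cr(s,220,110,4,[(277,364,(-75,105,4)),(460,363,(75,105,4)),(482,550,(75,-105,4)),(284,552,(-75,-105,4))])
for n,a,b in(('lid',lt,ls),('box',bt,bs),('mat',mt,ms)):
    for k,o in(('top',a),('side',b),('both',a+b)):
        p,r=fit(o,[.5,.1,0]);print(n,k,p.round(4),np.abs(r).max(0).round(2));
        if k!='both':print(r.round(1).tolist())
crop(t,355,170,415,240,9,'pics/t_dish.png')
crop(s,240,255,320,330,9,'pics/s_dish.png')
E
```

```text
lid top [ 0.472   0.0579 -0.0568] [0.36 0.29]
[[0.1, -0.2], [0.1, -0.2], [0.2, 0.2], [0.0, 0.1], [0.1, -0.0], [-0.2, 0.3], [-0.4, -0.1]]
lid side [ 0.4728  0.0573 -0.0606] [0.58 0.26]
[[-0.6, -0.1], [0.4, 0.1], [-0.4, 0.3], [0.3, -0.2], [-0.3, -0.1], [0.6, -0.1]]
lid both [ 0.4723  0.0577 -0.0582] [0.79 0.35]
box top [0.5599 0.3086 0.0036] [0.47 0.52]
[[0.2, 0.2], [-0.2, -0.1], [-0.1, -0.0], [-0.2, -0.5], [0.5, 0.5]]
box side [ 0.5608  0.3093 -0.004 ] [0.64 0.97]
[[-0.4, -0.3], [0.6, -1.0], [-0.6, 0.3], [0.1, 0.6], [-0.2, 0.5], [0.5, -0.5]]
box both [0.5602 0.3087 0.0016] [0.73 0.92]
mat top [ 0.645  -0.0081 -0.0428] [0.21 0.29]
[[0.1, -0.1], [0.1, 0.1], [-0.0, -0.3], [-0.2, 0.3]]
mat side [ 0.6465 -0.0096 -0.0618] [0.41 0.1 ]
[[0.0, 0.1], [-0.0, -0.1], [0.4, 0.0], [-0.4, -0.1]]
mat both [ 0.6458 -0.0087 -0.0511] [0.68 0.61]
```

View pics/t_dish.png

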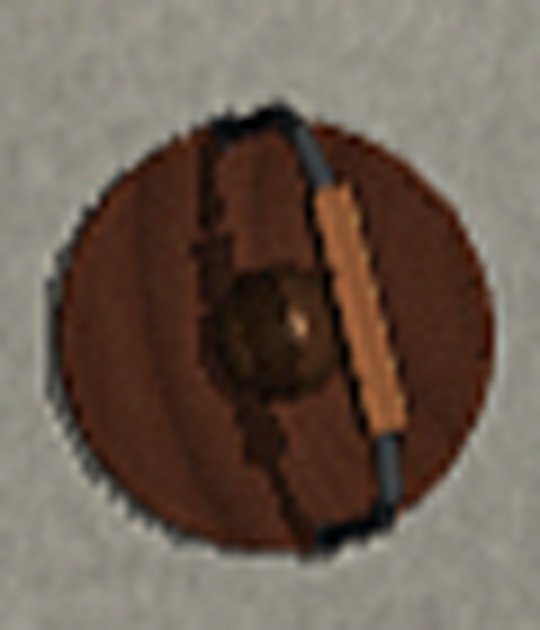

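View pics/s_dish.png

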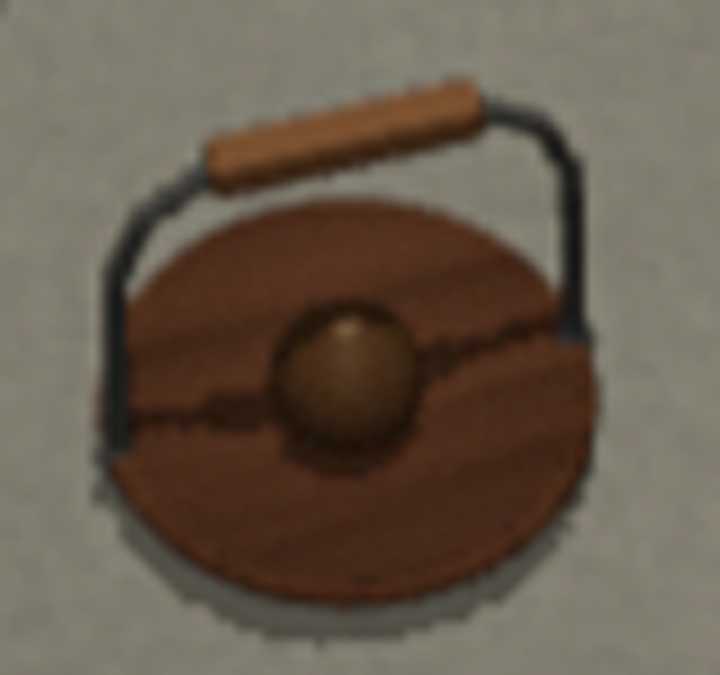

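```bash
python3 - <<'E'
from fit import *
t=load('top0.pkl');s=load('side0.pkl')
dt=cr(t,355,170,9,[(335,188,(0,40,146)),(390,432,(0,-40,146)),(275,325,(0,0,36))])
ds=cr(s,240,255,9,[(208,164,(0,-40,138)),(478,106,(0,40,138)),(345,375,(0,0,31))])
for k,o in(('top',dt),('side',ds),('both',dt+ds)):
    p,r=fit(o,[.5,-.3,-1.3]);print(k,p.round(4),r.round(1).tolist())
# rim circle
P=atz
c=[atz(t,(a+.5)/9-.5+355,(b+.5)/9-.5+170,.025) for a,b in((57,325),(495,325),(275,552),(270,110))]
print(np.round(c,4), (c[0][1]+c[1][1])/2,(c[2][0]+c[3][0])/2)
# bystanders via depth
from scipy import ndimage
Pc=cloud(t);m=Pc[...,2]>.02;l,n=ndimage.label(m)
for i in range(1,n+1):
    k=l==i
    if k.sum()>60: q=Pc[k];print(k.sum(),q[:,:2].min(0).round(3),q[:,:2].max(0).round(3),q[:,2].max().round(3))
E
```

```text
top [ 0.5164 -0.3074 -1.3664] [[-0.4, -0.6], [-0.3, 0.0], [0.9, 0.6]]
side [ 0.5161 -0.3079 -1.3653] [[-0.4, 0.2], [0.2, 0.0], [0.2, -0.2]]
both [ 0.5163 -0.3077 -1.366 ] [[-0.3, -0.5], [-0.2, 0.1], [1.0, 0.7], [-0.4, 0.1], [0.3, -0.1], [0.2, -0.3]]
[[ 0.5192 -0.2328  0.025 ]
 [ 0.5188 -0.3821  0.025 ]
 [ 0.4418 -0.3058  0.025 ]
 [ 0.5926 -0.3066  0.025 ]] -0.30742801846961176 0.5171879712845773
580 [0.678 0.841] [0.873 0.878] 0.084
216 [0.421 0.012] [0.787 0.242] 1.501
628 [ 0.421 -0.33 ] [0.738 0.012] 1.501
431 [0.421 0.012] [0.668 0.868] 1.501
944 [ 0.421 -0.555] [0.627 0.012] 1.501
5163 [ 0.27  -0.811] [0.629 0.012] 1.501
1001 [0.421 0.012] [0.627 0.535] 1.501
2015 [0.421 0.012] [0.618 0.397] 1.501
1000 [ 0.421 -0.381] [0.589 0.012] 1.501
3765 [0.351 0.012] [0.567 0.757] 1.501
338 [0.339 0.012] [0.499 0.861] 1.501
68 [0.421 0.012] [0.491 0.064] 1.501
753 [0.345 0.012] [0.434 0.328] 1.501
12716 [0.128 0.012] [0.421 0.654] 1.501
2288 [0.169 0.012] [0.421 0.532] 1.501
4270 [-0.017 -0.099] [0.421 0.115] 1.501
```

>>> arm_command(deltas="0 0 0 -0.09;0 0 0 -0.09;0 0 0 -0.09;0 0 0 -0.09", hand=100)

```text
time_s: 0.43
ee_pos: [0.2592, 0.567, 0.2292]
eef_rot: [0.029, 1.0, -0.002, -0.001]
ft_force: [-0.1, 0.9, 0.1]
grip_width: 0.0673
```

```bash
cat > g.py <<'E'
import sys
from h import *
from station import r
from scipy.spatial.transform import Rotation as R
def show(tx=None,ty=None,tz=None,ya=None):
    s=r.get_state();M=R.from_quat(s['eef_rot']).as_matrix();p=s['ee_pos']
    ang=np.arctan2(M[1,1],M[0,1])
    print('t',round(s['time_s'],2),'p',p.round(4),'yang',ang.round(4),'tilt',M[:2,2].round(4),'F',s['ft_force'].round(1),'T',s['ft_torque'].round(2),'w',round(s['grip_width'],4),'j',s['joint_pos'].round(2))
    if tx is not None:
        d=np.array([tx,ty,tz])-p;print('tool cm',(M.T@d*100).round(2),'turn',-(((ya-ang)+np.pi)%(2*np.pi)-np.pi) if ya is not None else '')
if __name__=='__main__': show(*map(float,sys.argv[1:]))
E
python3 g.py .4722 .0577 .031 1.5125
```

```text
t 0.43 p [0.2592 0.567  0.2292] yang 1.5136 tilt [-0.0019 -0.0041] F [-0.1  0.9  0.1] T [-0.02  0.02  0.05] w 0.0673 j [ 1.14  0.36  1.64 -0.    1.16 -0.37]
tool cm [-24.21 -49.55  19.99] turn 0.001100304170781552
```

>>> arm_command(deltas="-1.5 -3.1 0.3 0;-1.5 -3.1 0.3 0;-1.5 -3.1 0.3 0;-1.5 -3.1 0.3 0;-1.5 -3.1 0.3 0;-1.5 -3.1 0.3 0;-1.5 -3.1 0.3 0;-1.5 -3.1 0.3 0;-1.5 -3.1 0.3 0;-1.5 -3.1 0.3 0;-1.5 -3.1 0.3 0;-1.5 -3.1 0.3 0", hand=115)

```text
time_s: 1.43
ee_pos: [0.4218, 0.1749, 0.1895]
eef_rot: [0.02, 1.0, -0.002, -0.002]
ft_force: [1.8, -0.7, 0.1]
grip_width: 0.0504
```

```bash
python3 g.py .4722 .0577 .031 1.5125
```

```text
t 1.43 p [0.4218 0.1749 0.1895] yang 1.5307 tilt [-0.0042 -0.0041] F [ 1.8 -0.7  0.1] T [ 0.05 -0.05  0.06] w 0.0504 j [ 0.39  0.14  2.02 -0.    0.98 -1.14]
tool cm [ -5.57 -11.44  15.88] turn 0.018207973457377236
```

>>> arm_command(deltas="-1.2 -2.6 1 0.01;-1.2 -2.6 2 0.01;-1.1 -2.5 2 0;-1.1 -2.4 2 0;-0.6 -1 2 0;-0.2 -0.2 1 0")

```text
time_s: 1.93
ee_pos: [0.4742, 0.0479, 0.0883]
eef_rot: [0.033, 0.999, -0.002, 0.001]
ft_force: [-0.3, -0.5, -0.5]
grip_width: 0.0503
```

```bash
python3 g.py .4722 .0577 .031 1.5125
```

```text
t 1.93 p [0.4742 0.0479 0.0883] yang 1.5049 tilt [ 0.0026 -0.0033] F [-0.3 -0.5 -0.5] T [0.05 0.01 0.  ] w 0.0503 j [ 0.1   0.33  2.07 -0.01  0.75 -1.4 ]
tool cm [0.28 0.98 5.72] turn -0.0076288444640773
```

>>> arm_command(deltas="0.2 0.8 0 -0.01;0 0.1 1 0;0 0 1 0;0 0 1 0;0 0 0 0")

```text
time_s: 2.35
ee_pos: [0.4715, 0.0596, 0.055]
eef_rot: [0.027, 1.0, -0.002, 0.0]
ft_force: [-0.8, -0.1, 0.2]
grip_width: 0.0505
```

```bash
python3 g.py .4722 .0577 .031 1.5125
```

```text
t 2.35 p [0.4715 0.0596 0.055 ] yang 1.5159 tilt [ 0.0003 -0.0031] F [-0.8 -0.1  0.2] T [0.02 0.04 0.04] w 0.0505 j [ 0.12  0.38  2.08 -0.    0.67 -1.39]
tool cm [-0.08 -0.17  2.4 ] turn 0.003439336384094549
```

>>> arm_command(deltas="0 -0.2 1 0;0 0 0.8 0;0 0 0.4 0;0 0 0 0")

```text
time_s: 2.68
ee_pos: [0.4714, 0.0598, 0.0323]
eef_rot: [0.026, 1.0, -0.001, 0.001]
ft_force: [-1.0, 0.4, 0.6]
grip_width: 0.0507
```

```bash
python3 g.py .4722 .0577 .031 1.5125
```

```text
t 2.68 p [0.4714 0.0598 0.0323] yang 1.5197 tilt [ 0.0012 -0.0028] F [-1.   0.4  0.6] T [ 0.04 -0.02  0.03] w 0.0507 j [ 0.13  0.43  2.09 -0.01  0.62 -1.39]
tool cm [-0.09 -0.2   0.13] turn 0.007176611885662432
```

>>> arm_command(deltas="0 -0.2 0.1 0.007;0 0 0 0")

```text
time_s: 2.85
ee_pos: [0.4714, 0.058, 0.0314]
eef_rot: [0.029, 1.0, -0.001, 0.001]
ft_force: [-0.3, -0.2, -0.3]
grip_width: 0.0506
```

>>> arm_command(deltas="0 0 0 0;0 0 0 0;0 0 0 0;0 0 0 0;0 0 0 0;0 0 0 0", hand=255)

```text
time_s: 3.35
ee_pos: [0.4725, 0.0579, 0.0329]
eef_rot: [0.029, 1.0, -0.001, 0.002]
ft_force: [-0.2, 1.1, -1.5]
grip_width: 0.0136
```

```bash
python3 g.py .56 .11 .098 1.572
```

```text
t 3.35 p [0.4725 0.0579 0.0329] yang 1.5119 tilt [ 0.0038 -0.0025] F [-0.2  1.1 -1.5] T [ 0.1  -0.02  0.02] w 0.0136 j [ 0.12  0.43  2.09 -0.01  0.62 -1.39]
tool cm [-8.45  5.7  -6.49] turn -0.06014328136189029
```

>>> arm_command(deltas="0 0 -1 0;0 0 -2 0;0 0 -2 0;-1.5 1 -2 -0.02;-1.5 1 -1 -0.02;-1.5 1 0 -0.02;-1.5 1 0 0;-1.2 0.8 0 0;-0.6 0.4 0 0;0 0 0 0")

```text
time_s: 4.18
ee_pos: [0.5517, 0.1101, 0.1222]
eef_rot: [-0.002, 1.0, -0.001, 0.001]
ft_force: [0.2, -0.7, -1.3]
grip_width: 0.0139
```

```bash
python3 g.py .56 .11 .11 1.572; python3 - <<'E'
from h import *
from station import r
for n in("side","top"):
    c=r.capture(n);pickle.dump(c,open(n+'1.pkl','wb'))
    a=(190,160,340,260) if n=='top' else (220,110,340,240)
    crop(c,*a,5,f'pics/{n}1.png')
E
```

```text
t 4.18 p [0.5517 0.1101 0.1222] yang 1.5739 tilt [ 0.0014 -0.0023] F [ 0.2 -0.7 -1.3] T [ 0.06  0.03 -0.06] w 0.0139 j [ 0.2   0.39  1.86 -0.    0.89 -1.38]
tool cm [-0.83 -0.01  1.22] turn 0.0018907824973508625
```

View pics/side1.png

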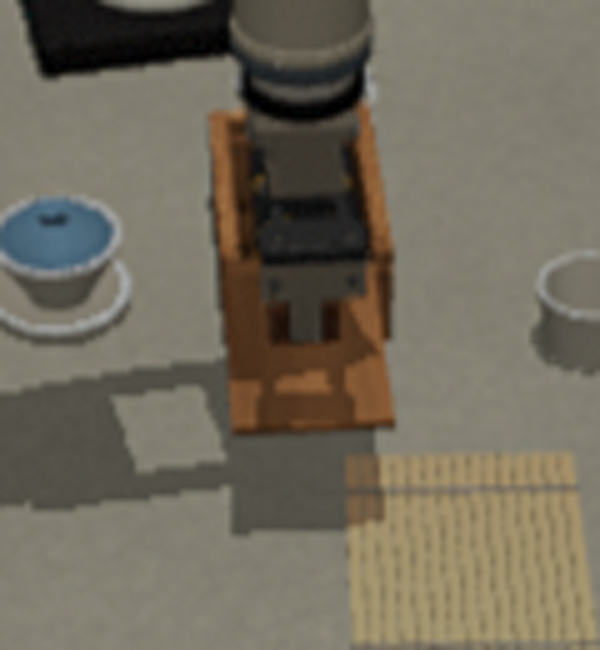

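View pics/top1.png

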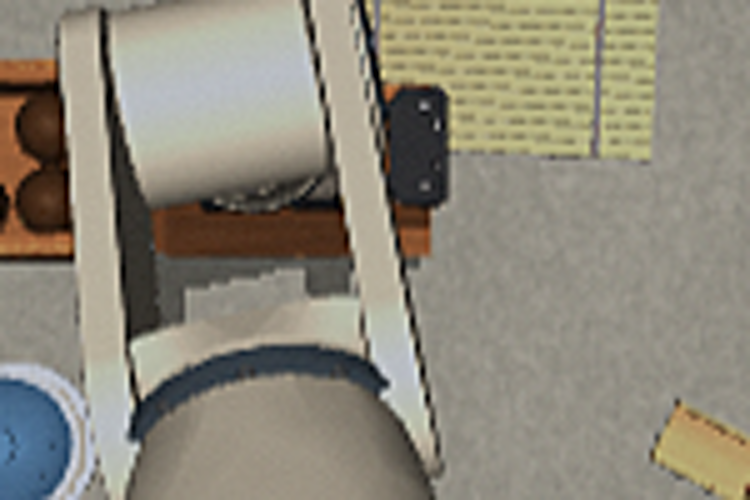

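```bash
python3 - <<'E'
from fit import *
t=load('top1.pkl');s=load('side1.pkl')
z=89.7
a=cr(s,220,110,5,[(232,432,(-50,-84,z)),(395,426,(50,-84,z))])
b=cr(t,190,160,5,[(432,256,(-50,-84,z+7))])
print(fit(a,[.55,.1,0]));print(fit(a+b,[.55,.1,0]))
crop(s,260,150,305,200,14,'pics/s1b.png')
E
```

```text
(array([ 0.55341159,  0.1139108 , -0.01949042]), array([[ 0.02618876, -0.00112733],
       [-0.02620319,  0.00299403]]))
(array([0.55023369, 0.11228084, 0.01134822]), array([[-0.11787404,  0.69111009],
       [-0.21177061,  0.03339549],
       [-0.37794351, -0.35567208]]))
```

View pics/s1b.png

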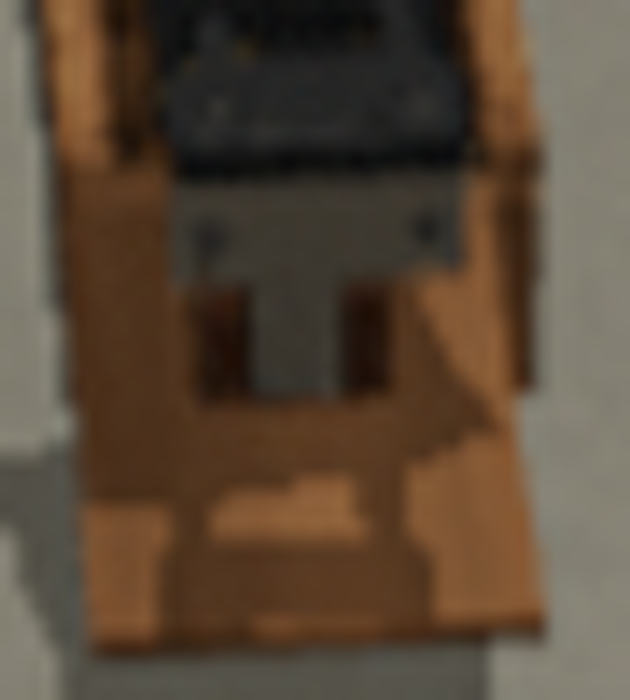

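>>> arm_command(deltas="-0.4 0 1 0;-0.4 0 0.8 0;0 0 0.4 0;0 0 0.2 0;0 0 0 0")

```text
time_s: 4.7
ee_pos: [0.5551, 0.1071, 0.094]
eef_rot: [-0.001, 1.0, -0.002, -0.003]
ft_force: [0.3, -0.6, -1.2]
grip_width: 0.0136
```

```bash
python3 g.py .56 .13 .096 1.572
```

```text
t 4.7 p [0.5551 0.1071 0.094 ] yang 1.5724 tilt [-0.005  -0.0039] F [ 0.3 -0.6 -1.2] T [ 0.04 -0.04  0.02] w 0.0136 j [ 0.19  0.43  1.87 -0.    0.85 -1.38]
tool cm [-0.5   2.28 -0.21] turn 0.00041844293245851816
```

>>> arm_command(deltas="-0.4 0 -0.2 0;-0.2 0 0 0;0 0 0 0")

```text
time_s: 4.95
ee_pos: [0.5608, 0.1067, 0.0955]
eef_rot: [-0.001, 1.0, -0.002, -0.003]
ft_force: [-0.6, -0.7, -1.6]
grip_width: 0.0138
```

```bash
python3 g.py .56 .13 .096 1.572;python3 g.py
```

```text
t 4.95 p [0.5608 0.1067 0.0955] yang 1.5721 tilt [-0.0068 -0.0043] F [-0.6 -0.7 -1.6] T [ 0.04  0.03 -0.06] w 0.0138 j [ 0.19  0.44  1.85 -0.    0.86 -1.38]
tool cm [ 0.08  2.33 -0.06] turn 5.7516116161338005e-05
t 4.95 p [0.5608 0.1067 0.0955] yang 1.5721 tilt [-0.0068 -0.0043] F [-0.6 -0.7 -1.6] T [ 0.04  0.03 -0.06] w 0.0138 j [ 0.19  0.44  1.85 -0.    0.86 -1.38]
```

>>> arm_command(deltas="0 0.9 0 0;0 0.9 0 0;0 0.9 -0.03 0;0 0.9 0 0;0 0.5 0 0")

```text
time_s: 5.37
ee_pos: [0.5616, 0.1514, 0.0966]
eef_rot: [0.0, 1.0, -0.002, -0.002]
ft_force: [0.5, -0.5, -2.1]
grip_width: 0.014
```

```bash
python3 g.py .56 .3048 .096 1.572
```

```text
t 5.37 p [0.5616 0.1514 0.0966] yang 1.5705 tilt [-0.005  -0.0036] F [ 0.5 -0.5 -2.1] T [ 0.04 -0.02  0.01] w 0.014 j [ 0.26  0.45  1.83 -0.    0.87 -1.31]
tool cm [1.600e-01 1.534e+01 1.000e-02] turn -0.0015250585380242043
```

>>> arm_command(deltas="0.1 0.8 0 0;0 0.8 0 0;0 0.8 0 0;0 0.6 0 0;0 0 0 0")

```text
time_s: 5.78
ee_pos: [0.5601, 0.1872, 0.0966]
eef_rot: [-0.001, 1.0, -0.002, -0.002]
ft_force: [1.1, -0.0, -1.4]
grip_width: 0.0138
```

```bash
python3 g.py .56 .3048 .096 1.572; python3 - <<'E'
from h import *
from station import r
c=r.capture('side');pickle.dump(c,open('side2.pkl','wb'))
crop(c,240,110,330,200,7,f'pics/side2.png')
E
```

```text
t 5.78 p [0.5601 0.1872 0.0966] yang 1.5731 tilt [-0.0046 -0.0032] F [ 1.1 -0.  -1.4] T [ 0.03  0.01 -0.01] w 0.0138 j [ 0.32  0.46  1.81 -0.    0.87 -1.25]
tool cm [-0.02 11.76  0.03] turn 0.0010882647882093366
```

View pics/side2.png

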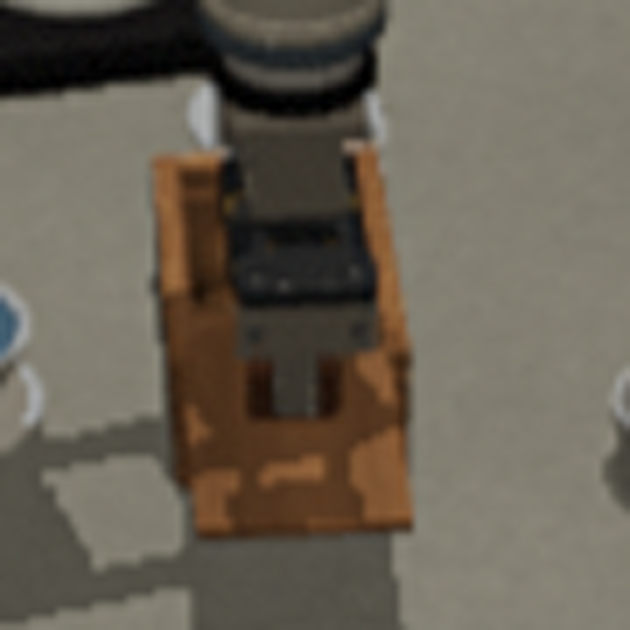

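```bash
python3 - <<'E'
from h import *
c=load('side2.pkl')
crop(c,258,128,304,190,12,f'pics/side2b.png')
P=cloud(c)
for v in range(140,186,3):
    print(v,[tuple((P[v,u]*1000).round().astype(int)) for u in (264,266,268,270,294,296)])
E
```

```text
140 [(np.int64(509), np.int64(343), np.int64(79)), (np.int64(518), np.int64(386), np.int64(49)), (np.int64(525), np.int64(382), np.int64(51)), (np.int64(532), np.int64(382), np.int64(51)), (np.int64(615), np.int64(333), np.int64(81)), (np.int64(633), np.int64(447), np.int64(0))]
143 [(np.int64(509), np.int64(328), np.int64(77)), (np.int64(517), np.int64(379), np.int64(41)), (np.int64(524), np.int64(368), np.int64(48)), (np.int64(531), np.int64(357), np.int64(56)), (np.int64(613), np.int64(312), np.int64(83)), (np.int64(632), np.int64(428), np.int64(0))]
146 [(np.int64(508), np.int64(307), np.int64(79)), (np.int64(516), np.int64(357), np.int64(43)), (np.int64(523), np.int64(354), np.int64(45)), (np.int64(530), np.int64(342), np.int64(53)), (np.int64(611), np.int64(296), np.int64(81)), (np.int64(630), np.int64(407), np.int64(1))]
149 [(np.int64(507), np.int64(290), np.int64(79)), (np.int64(514), np.int64(288), np.int64(80)), (np.int64(523), np.int64(346), np.int64(37)), (np.int64(530), np.int64(342), np.int64(40)), (np.int64(609), np.int64(274), np.int64(85)), (np.int64(616), np.int64(
[... 2685 characters left out ...]
3)), (np.int64(519), np.int64(133), np.int64(73)), (np.int64(596), np.int64(126), np.int64(74)), (np.int64(603), np.int64(129), np.int64(71))]
182 [(np.int64(501), np.int64(208), np.int64(0)), (np.int64(508), np.int64(203), np.int64(3)), (np.int64(512), np.int64(120), np.int64(72)), (np.int64(518), np.int64(121), np.int64(70)), (np.int64(595), np.int64(113), np.int64(72)), (np.int64(602), np.int64(111), np.int64(73))]
185 [(np.int64(500), np.int64(190), np.int64(1)), (np.int64(507), np.int64(188), np.int64(2)), (np.int64(511), np.int64(108), np.int64(69)), (np.int64(518), np.int64(103), np.int64(72)), (np.int64(594), np.int64(101), np.int64(69)), (np.int64(601), np.int64(107), np.int64(64))]
```

View pics/side2b.png

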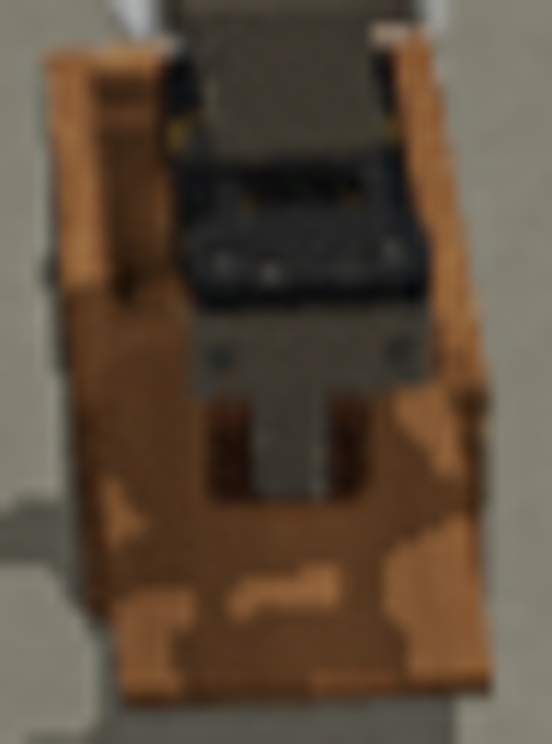

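>>> arm_command(deltas="0 0.8 0 0;0 0.8 0 0;0 0.8 0 0;0 0.8 0 0;0 0.8 0 0;0 0.8 0 0;0 0.6 0 0;0 0.4 0 0")

```text
time_s: 6.5
ee_pos: [0.5599, 0.2496, 0.0962]
eef_rot: [-0.0, 1.0, -0.002, -0.003]
ft_force: [0.7, -0.2, -0.6]
grip_width: 0.0137
```

```bash
python3 g.py .56 .3048 .096 1.572
```

```text
t 6.5 p [0.5599 0.2496 0.0962] yang 1.5717 tilt [-0.0051 -0.0037] F [ 0.7 -0.2 -0.6] T [ 0.02 -0.03  0.02] w 0.0137 j [ 0.42  0.49  1.76 -0.    0.9  -1.15]
tool cm [-0.01  5.52  0.  ] turn -0.0002538982758970576
```

Well aligned with no contact force, so I'll keep pushing.

>>> arm_command(deltas="0 0.7 0 0;0 0.7 0 0;0 0.7 0 0;0 0.6 0 0;0 0.6 0 0;0 0.5 0 0;0 0.2 0 0")

```text
time_s: 7.08
ee_pos: [0.5597, 0.2945, 0.0959]
eef_rot: [-0.001, 1.0, -0.002, -0.003]
ft_force: [1.0, -0.3, -0.9]
grip_width: 0.014
```

```bash
python3 g.py .56 .3048 .096 1.572
```

```text
t 7.08 p [0.5597 0.2945 0.0959] yang 1.5722 tilt [-0.0052 -0.0038] F [ 1.  -0.3 -0.9] T [ 0.03 -0.07  0.03] w 0.014 j [ 0.48  0.52  1.72 -0.    0.92 -1.09]
tool cm [-0.03  1.03 -0.01] turn 0.00019557931686486896
```

>>> arm_command(deltas="0 0.4 0 0;0 0.4 0 0;0 0.3 0 0")

```text
time_s: 7.33
ee_pos: [0.5601, 0.3036, 0.0959]
eef_rot: [-0.002, 1.0, -0.005, -0.003]
ft_force: [5.2, -28.0, 8.0]
grip_width: 0.0139
```

>>> arm_command(deltas="0 0.3 0 0;0 0.3 0 0")

```text
time_s: 7.5
ee_pos: [0.5602, 0.3037, 0.0961]
eef_rot: [-0.003, 1.0, -0.01, -0.003]
ft_force: [0.1, -15.2, 7.2]
grip_width: 0.014
```

>>> arm_command(deltas="0 0 0 0;0 0 0 0;0 0 0 0;0 0 0 0", hand=130)

```text
time_s: 7.83
ee_pos: [0.5609, 0.3032, 0.0968]
eef_rot: [-0.002, 1.0, -0.01, -0.003]
ft_force: [-0.9, -0.8, -0.1]
grip_width: 0.0385
```

```bash
python3 g.py .56 .3048 .18 1.572
```

```text
t 7.83 p [0.5609 0.3032 0.0968] yang 1.5758 tilt [-0.0056 -0.0204] F [-0.9 -0.8 -0.1] T [0.02 0.08 0.  ] w 0.0385 j [ 0.5   0.53  1.7  -0.02  0.93 -1.06]
tool cm [ 0.14 -0.01 -8.32] turn 0.0038069030880514276
```

>>> arm_command(deltas="0 0 -0.5 0;0 0 -1.5 0;0 0 -2.5 0;0 0 -3 0;0 -2 -2 0;0 -3.5 -1 0;0 -4 0 0;0 -4 0 0;0 -4 0 0;0 -4 0 0;0 -4 0 0;0 -3 0 0")

```text
time_s: 8.83
ee_pos: [0.5646, 0.0196, 0.2173]
eef_rot: [-0.008, 1.0, -0.007, 0.001]
ft_force: [0.4, -0.3, -0.2]
grip_width: 0.0452
```

```bash
python3 g.py .5 0 .2 1.572; python3 - <<'E'
from h import *
from station import r
for n in("side","top"):
    c=r.capture(n);pickle.dump(c,open(n+'3.pkl','wb'))
    a=(145,165,225,220,10) if n=='top' else (255,125,305,183,10)
    crop(c,*a,f'pics/{n}3.png')
    cv2.imwrite(f'pics/{n}3f.png',c['frame'][:,:,::-1])
E
```

```text
t 8.83 p [0.5646 0.0196 0.2173] yang 1.5874 tilt [ 0.0027 -0.0148] F [ 0.4 -0.3 -0.2] T [ 0.05 -0.04  0.01] w 0.0452 j [ 0.04  0.27  1.78 -0.02  1.09 -1.54]
tool cm [ 6.5  -1.82  1.74] turn 0.015362033293154997
```

View pics/side3.png

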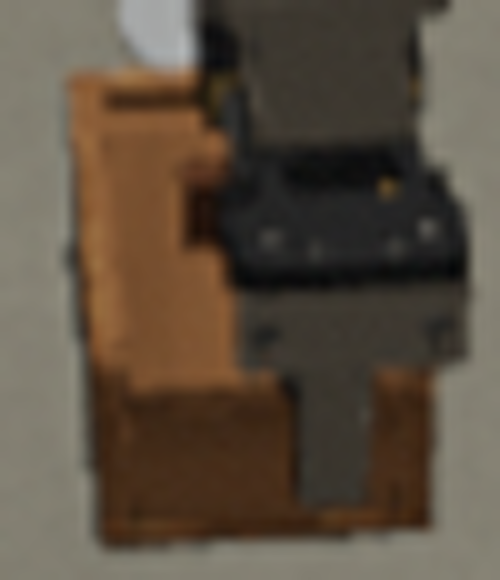

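View pics/top3.png

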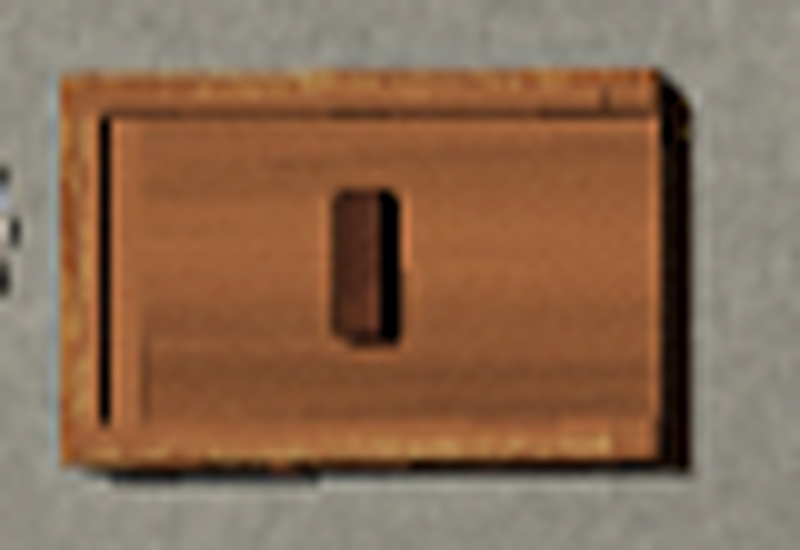

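View pics/top3f.png

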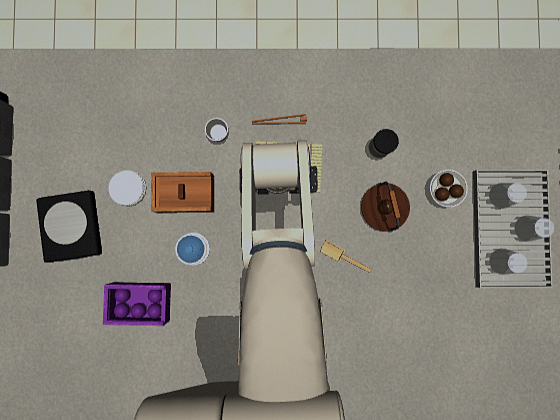

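```bash
python3 - <<'E'
from h import *
t=load('top3.pkl')
for bx,by in((.5599,.3086),(.5602,.3087)):
  for l in((0,-4+7,99),(0,-4-7,99),(22,-4,99),(-22,-4,99),(0,-88,69),(0,66,69),(0,88,79),(0,-88,79),(0,77,79)):
    u,v=proj(t,[bx+l[0]/1e3,by+l[1]/1e3,l[2]/1e3]);print(l,round((u-145+.5)*10-.5),round((v-165+.5)*10-.5))
crop(t,195,165,220,220,20,'pics/t3e.png')
crop(t,145,165,190,220,14,'pics/t3f.png')
E
```

```text
(0, 3, 99) 336 260
(0, -11, 99) 384 260
(22, -4, 99) 360 185
(-22, -4, 99) 359 335
(0, -88, 69) 663 269
(0, 66, 69) 145 270
(0, 88, 79) 62 267
(0, -88, 79) 658 266
(0, 77, 79) 99 267
(0, 3, 99) 335 259
(0, -11, 99) 383 259
(22, -4, 99) 360 184
(-22, -4, 99) 358 334
(0, -88, 69) 663 268
(0, 66, 69) 145 269
(0, 88, 79) 62 266
(0, -88, 79) 658 265
(0, 77, 79) 99 266
```

View pics/t3f.png

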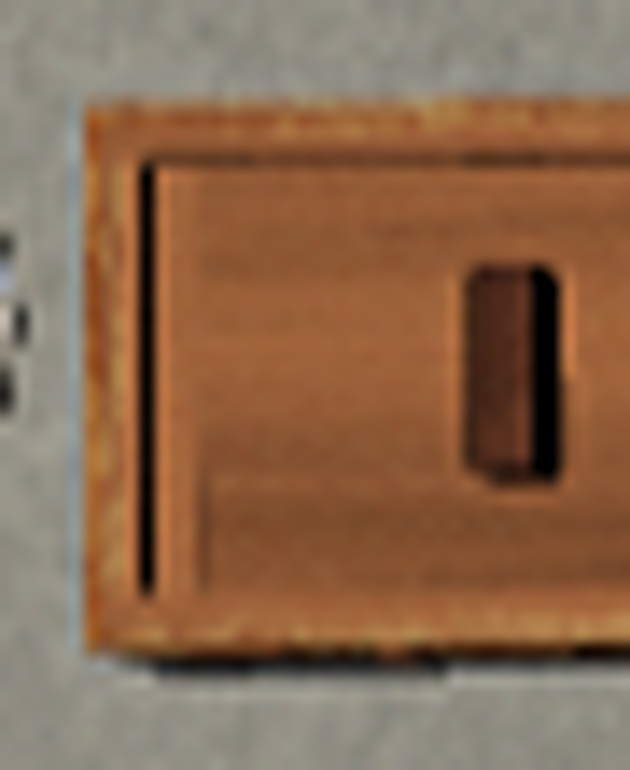

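View pics/t3e.png

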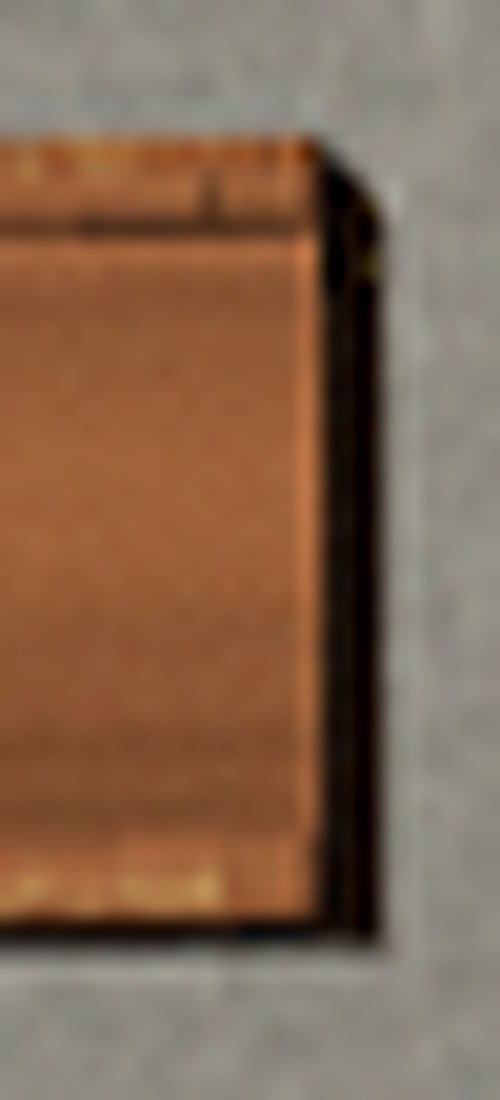

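The lid is home: its rear edge is flush with the box mouth at u≈658–663, and the bar sits at u 335–380 against a predicted 336–384. On to the dish, starting with the wrist turn.

>>> arm_command(deltas="0 0 0 0.12;0 0 0 0.12;0 0 0 0.12;0 0 0 0.12;0 0 0 0.12;0 0 0 0.12;0 0 0 0.12;0 0 0 0.12;0 0 0 0.12;0 0 0 0.12;0 0 0 0.12;0 0 0 0.12", hand=115)

```text
time_s: 9.93
ee_pos: [0.5662, 0.0261, 0.2217]
eef_rot: [0.675, 0.737, -0.001, 0.006]
ft_force: [0.2, 0.1, 0.2]
grip_width: 0.0506
```

>>> arm_command(deltas="0 0 0 0.12;0 0 0 0.12;0 0 0 0.12;0 0 0 0.12;0 0 0 0.12;0 0 0 0.12;0 0 0 0.12;0 0 0 0.12;0 0 0 0.12;0 0 0 0.12;0 0 0 0.12;0 0 0 0.06")

```text
time_s: 10.93
ee_pos: [0.5673, 0.0389, 0.2257]
eef_rot: [0.994, 0.108, 0.006, 0.002]
ft_force: [-0.1, -0.6, -0.3]
grip_width: 0.0505
```

```bash
python3 g.py .517 -.3075 .2 -1.366
```

```text
t 10.93 p [0.5673 0.0389 0.2257] yang -1.3536 tilt [ 0.0121 -0.0026] F [-0.1 -0.6 -0.3] T [-0.01  0.1   0.02] w 0.0505 j [ 0.07  0.27  1.77 -0.    1.09  1.42]
tool cm [-12.4   32.73   2.6 ] turn 0.012449339436125584
```

>>> arm_command(deltas="-0.6 1.6 0 0;-1.2 3.2 0 0;-1.2 3.2 0 0;-1.2 3.2 0 0;-1.2 3.2 0 0;-1.2 3.2 0 0;-1.2 3.2 0 0;-1.2 3.2 0 0;-1.2 3.2 0 0;-0.7 1.8 0 0;-0.3 0.9 0 0;0 0 0 0")

```text
time_s: 11.93
ee_pos: [0.5254, -0.279, 0.2292]
eef_rot: [0.994, 0.111, 0.011, 0.0]
ft_force: [0.4, -0.3, 0.3]
grip_width: 0.0502
```

```bash
python3 g.py .517 -.3075 .2 -1.366
```

```text
t 11.93 p [ 0.5254 -0.279   0.2292] yang -1.348 tilt [0.021  0.0019] F [ 0.4 -0.3  0.3] T [-0.04  0.16  0.  ] w 0.0502 j [-0.5   0.3   1.72  0.01  1.11  0.84]
tool cm [-1.51  2.59  2.9 ] turn 0.0180427066435791
```

>>> arm_command(deltas="-0.7 1.2 0.3 0.01;-0.6 1 0.3 0.01;-0.2 0.4 0.3 0;0 0 0.3 0;0 0 0 0")

```text
time_s: 12.35
ee_pos: [0.5171, -0.3058, 0.2157]
eef_rot: [0.995, 0.102, 0.011, -0.001]
ft_force: [0.2, 0.1, 0.4]
grip_width: 0.0501
```

```bash
python3 g.py .517 -.3075 .2 -1.366
```

```text
t 12.35 p [ 0.5171 -0.3058  0.2157] yang -1.3671 tilt [0.021  0.0037] F [0.2 0.1 0.4] T [-0.02  0.16  0.04] w 0.0501 j [-0.54  0.32  1.71  0.02  1.09  0.82]
tool cm [-0.08  0.17  1.57] turn -0.0011033350722247093
```

>>> arm_command(deltas="0 0 -3.5 0;0 0 -3.5 0;0 0 -3.5 0;0 0 0 0;0 0 0 0")

```text
time_s: 12.77
ee_pos: [0.5142, -0.3021, 0.3218]
eef_rot: [0.995, 0.103, 0.008, -0.003]
ft_force: [-0.6, 0.6, -0.0]
grip_width: 0.0505
```

```bash
python3 g.py .517 -.3075 .2 -1.366
```

```text
t 12.77 p [ 0.5142 -0.3021  0.3218] yang -1.3642 tilt [0.0152 0.0086] F [-0.6  0.6 -0. ] T [0.   0.17 0.06] w 0.0505 j [-0.54  0.23  1.6   0.02  1.3   0.82]
tool cm [-0.04  0.65 12.18] turn 0.0017956846891662437
```

>>> arm_command(deltas="0 0 1 0;0 0 1 0;0 0 1 0;0 0 1 0;0 0 1 0;0 0 1 0;0 0 1 0;0 0 1 0;0 0 1 0;0 0 0 0")

```text
time_s: 13.6
ee_pos: [0.5127, -0.2978, 0.215]
eef_rot: [0.995, 0.104, 0.004, -0.007]
ft_force: [0.2, 0.6, -0.9]
grip_width: 0.0505
```

```bash
python3 g.py .517 -.3075 .2 -1.366
```

```text
t 13.6 p [ 0.5127 -0.2978  0.215 ] yang -1.3628 tilt [0.0065 0.0141] F [ 0.2  0.6 -0.9] T [-0.02  0.11  0.03] w 0.0505 j [-0.54  0.32  1.72  0.02  1.1   0.82]
tool cm [0.21 1.05 1.49] turn 0.0032072926720738693
```

>>> arm_command(deltas="0.2 0.6 0.5 0;0 0.5 1 0;0 0 1 0;0 0 1 0;0 0 1 0;0 0 1 0;0 0 0.5 0;0 0 0 0", hand=140)

```text
time_s: 14.27
ee_pos: [0.5184, -0.3091, 0.1486]
eef_rot: [0.995, 0.104, 0.004, -0.006]
ft_force: [-0.5, 0.3, 0.6]
grip_width: 0.0416
```

```bash
python3 g.py .517 -.3075 .137 -1.366
```

```text
t 14.27 p [ 0.5184 -0.3091  0.1486] yang -1.3633 tilt [0.0076 0.0134] F [-0.5  0.3  0.6] T [0.02 0.2  0.07] w 0.0416 j [-0.55  0.41  1.75  0.02  0.98  0.8 ]
tool cm [-0.11 -0.17  1.16] turn 0.00273846859583049
```

>>> arm_command(deltas="0 -0.1 0.5 0;0 0 0.5 0;0 0 0 0;0 0 0 0", hand=178)

```text
time_s: 14.6
ee_pos: [0.5184, -0.3077, 0.1377]
eef_rot: [0.995, 0.104, 0.004, -0.006]
ft_force: [0.6, -1.0, -0.3]
grip_width: 0.028
```

```bash
python3 g.py .517 -.3075 .137 -1.366; python3 - <<'E'
from h import *
from station import r
for n in("side","top"):
    c=r.capture(n);pickle.dump(c,open(n+'4.pkl','wb'))
    a=(355,170,415,240,9) if n=='top' else (235,235,325,330,8)
    crop(c,*a,f'pics/{n}4.png')
E
```

```text
t 14.6 p [ 0.5184 -0.3077  0.1377] yang -1.363 tilt [0.0076 0.0135] F [ 0.6 -1.  -0.3] T [-0.02  0.21 -0.01] w 0.028 j [-0.55  0.42  1.76  0.02  0.96  0.81]
tool cm [-0.13 -0.05  0.07] turn 0.0030074484588062944
```

View pics/side4.png

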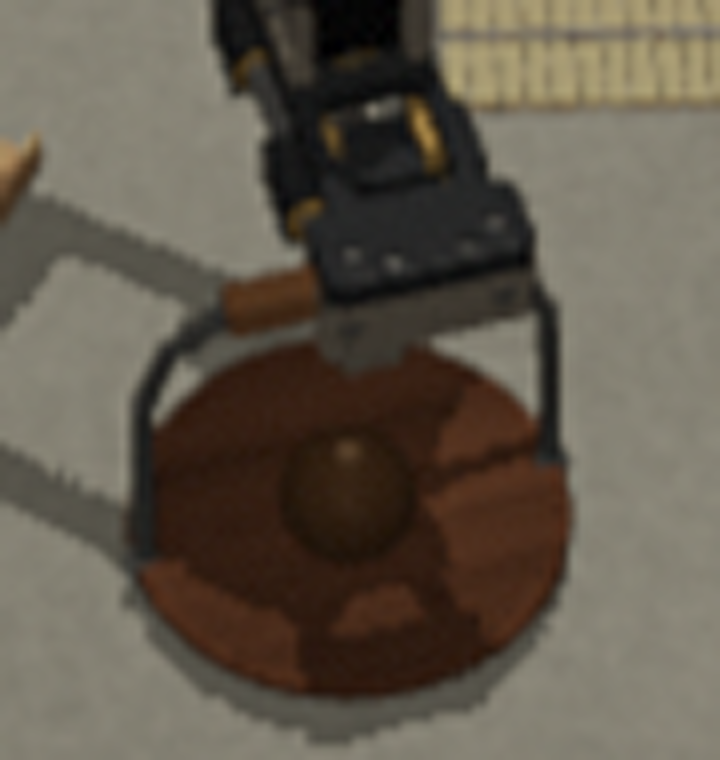

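View pics/top4.png

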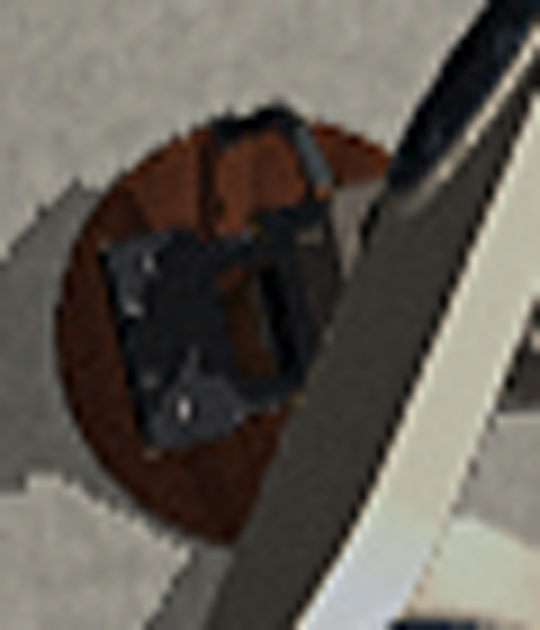

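>>> arm_command(deltas="-0.1 -0.05 0.05 0;0 0 0 0;0 0 0 0", hand=206)

```text
time_s: 14.95
ee_pos: [0.5178, -0.3079, 0.1383]
eef_rot: [0.995, 0.104, 0.005, -0.006]
ft_force: [0.6, 0.1, -0.1]
grip_width: 0.0175
```

```bash
python3 g.py .517 -.3075 .137 -1.366
```

```text
t 14.95 p [ 0.5178 -0.3079  0.1383] yang -1.3629 tilt [0.0093 0.0123] F [ 0.6  0.1 -0.1] T [-0.11  0.1   0.02] w 0.0175 j [-0.55  0.42  1.76  0.02  0.96  0.8 ]
tool cm [-0.07 -0.05  0.13] turn 0.0030870733739281064
```

>>> arm_command(deltas="0 0 0 0;0 0 0 0;0 0 0 0;0 0 0 0", hand=255)

```text
time_s: 15.28
ee_pos: [0.5174, -0.3078, 0.1382]
eef_rot: [0.995, 0.104, 0.005, -0.006]
ft_force: [-1.4, -0.8, 0.1]
grip_width: 0.0137
```

```bash
python3 g.py .517 -.3075 .2 -1.366
```

```text
t 15.28 p [ 0.5174 -0.3078  0.1382] yang -1.363 tilt [0.0089 0.0124] F [-1.4 -0.8  0.1] T [-0.11  0.3   0.01] w 0.0137 j [-0.55  0.42  1.77  0.02  0.96  0.8 ]
tool cm [ 0.04 -0.1  -6.18] turn 0.002968037765196385
```

>>> arm_command(deltas="0 0 -0.1 0;0 0 -0.2 0;0 0 -0.3 0;0 0 -0.5 0;0 0 -0.7 0;0 0 -0.8 0;0 0 -0.8 0;0 0 -0.8 0;0 0 -0.7 0;0 0 -0.5 0;0 0 -0.3 0;0 0 -0.1 0")

```text
time_s: 16.28
ee_pos: [0.5169, -0.3086, 0.2034]
eef_rot: [0.995, 0.104, 0.005, -0.006]
ft_force: [-0.0, 0.4, -2.2]
grip_width: 0.0137
```

```bash
cat > look.py <<'E'
import sys
from h import *
from station import r
i=sys.argv[1];a=list(map(int,sys.argv[2:7]))
c=r.capture('side');pickle.dump(c,open(f'side{i}.pkl','wb'));crop(c,*a,f'pics/side{i}.png')
c=r.capture('top');pickle.dump(c,open(f'top{i}.pkl','wb'))
cv2.imwrite(f'pics/top{i}.png',c['frame'][:,:,::-1])
E
python3 g.py .517 -.3075 .235 -1.366; python3 look.py 5 230 200 340 330 5
```

```text
t 16.28 p [ 0.5169 -0.3086  0.2034] yang -1.363 tilt [0.0096 0.0121] F [-0.   0.4 -2.2] T [0.01 0.19 0.01] w 0.0137 j [-0.55  0.34  1.71  0.02  1.08  0.81]
tool cm [ 0.07 -0.13 -3.16] turn 0.002963049647091154
```

View pics/side5.png

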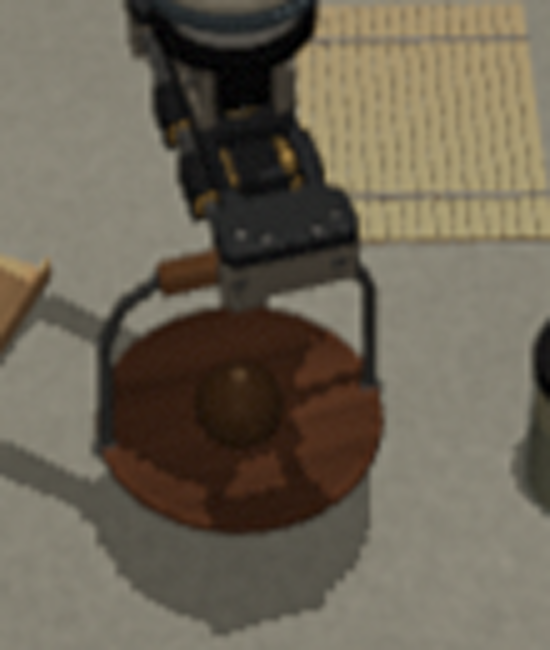

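>>> arm_command(deltas="0 0 -0.1 -0.01;0 0 -0.2 -0.02;0 0 -0.3 -0.03;0 0 -0.3 -0.04;0 0 -0.3 -0.05;0 0 -0.3 -0.06;0 0 -0.3 -0.06;0 0 -0.3 -0.06;0 0 -0.2 -0.06;0 0 -0.1 -0.06;0 0 0 -0.06;0 0 0 -0.06")

```text
time_s: 17.38
ee_pos: [0.5141, -0.3072, 0.2236]
eef_rot: [0.918, 0.397, 0.004, -0.008]
ft_force: [-0.0, -0.3, -2.6]
grip_width: 0.0141
```

```bash
python3 g.py .645 -.0088 .232 -.046
```

```text
t 17.38 p [ 0.5141 -0.3072  0.2236] yang -0.7545 tilt [0.0009 0.0174] F [-0.  -0.3 -2.6] T [-0.07  0.1  -0.02] w 0.0141 j [-0.55  0.32  1.69  0.02  1.13  0.2 ]
tool cm [ 30.72 -10.91  -0.31] turn -0.708464474838371
```

>>> arm_command(deltas="0 0 -0.1 -0.06;0 0 -0.1 -0.06;0 0 -0.1 -0.06;0 0 -0.1 -0.06;0 0 -0.1 -0.06;0 0 -0.1 -0.06;0 0 -0.1 -0.06;0 0 0 -0.06;0 0 0 -0.06;0 0 0 -0.05;0 0 0 -0.04;0 0 0 -0.03")

```text
time_s: 18.38
ee_pos: [0.5118, -0.3059, 0.2265]
eef_rot: [0.722, 0.692, 0.005, -0.011]
ft_force: [-1.0, -0.3, -2.8]
grip_width: 0.0137
```

```bash
python3 g.py .645 -.0088 .232 -.046;python3 look.py 6 230 200 340 330 5
```

```text
t 18.38 p [ 0.5118 -0.3059  0.2265] yang -0.0426 tilt [-0.0074  0.0225] F [-1.  -0.3 -2.8] T [-0.15  0.06  0.02] w 0.0137 j [-0.55  0.32  1.69  0.02  1.15 -0.51]
tool cm [3.026e+01 1.204e+01 2.000e-02] turn 0.0034370092253448448
```

View pics/side6.png

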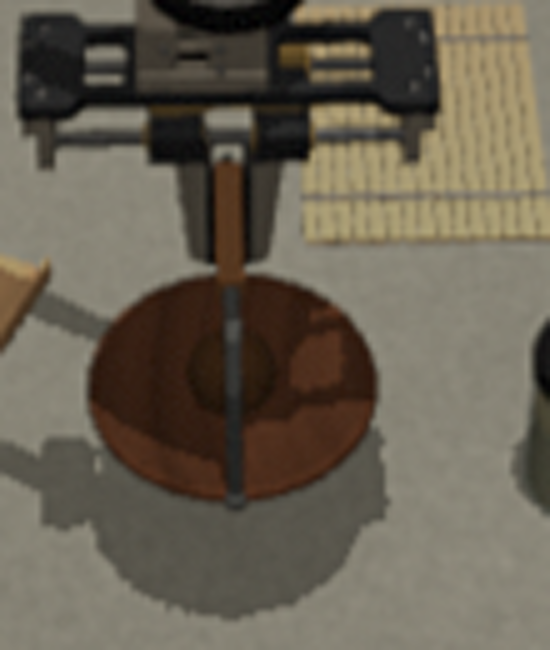

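>>> arm_command(deltas="0.1 0.04 0 0;0.2 0.08 0 0;0.35 0.15 0 0;0.5 0.2 0 0;0.65 0.25 0 0;0.75 0.3 0 0;0.85 0.35 0 0;0.95 0.38 0 0;1 0.4 0 0;1 0.4 0 0;1 0.4 0 0;1 0.4 0 0")

```text
time_s: 19.48
ee_pos: [0.5525, -0.2157, 0.2279]
eef_rot: [0.724, 0.69, 0.005, -0.011]
ft_force: [1.0, 0.8, -2.4]
grip_width: 0.0137
```

```bash
python3 g.py .645 -.0088 .232 -.046
```

```text
t 19.48 p [ 0.5525 -0.2157  0.2279] yang -0.0482 tilt [-0.008   0.0233] F [ 1.   0.8 -2.4] T [-0.06  0.06  0.02] w 0.0137 j [-0.39  0.32  1.7   0.02  1.15 -0.35]
tool cm [ 2.112e+01  8.240e+00 -1.000e-02] turn -0.0022390106027048162
```

>>> arm_command(deltas="1 0.4 0 0;1 0.4 0 0;1 0.4 0 0;1 0.4 0 0;1 0.4 0 0;1 0.4 0 0;1 0.4 0 0;1 0.4 0 0;1 0.4 0 0;1 0.4 0 0;0.95 0.38 0 0;0.9 0.35 0 0")

```text
time_s: 20.48
ee_pos: [0.6113, -0.0858, 0.2303]
eef_rot: [0.724, 0.69, 0.005, -0.011]
ft_force: [0.2, -0.2, -2.9]
grip_width: 0.0137
```

```bash
python3 g.py .645 -.0088 .232 -.046
```

```text
t 20.48 p [ 0.6113 -0.0858  0.2303] yang -0.0473 tilt [-0.0079  0.0234] F [ 0.2 -0.2 -2.9] T [-0.08  0.14 -0.03] w 0.0137 j [-0.15  0.35  1.64  0.02  1.16 -0.12]
tool cm [ 7.85  3.   -0.01] turn -0.0013235878483350838
```

>>> arm_command(deltas="0.85 0.33 0 0;0.8 0.3 0 0;0.75 0.29 0 0;0.7 0.27 0 0;0.65 0.25 0 0;0.6 0.23 0 0;0.55 0.21 0 0;0.45 0.17 0 0;0.35 0.14 0 0;0.25 0.1 0 0;0.15 0.06 0 0;0.05 0.02 0 0")

```text
time_s: 21.48
ee_pos: [0.6413, -0.0175, 0.2314]
eef_rot: [0.723, 0.69, 0.005, -0.011]
ft_force: [0.1, -0.3, -2.5]
grip_width: 0.0139
```

```bash
python3 g.py .645 -.0088 .232 -.046;python3 look.py 7 240 100 370 260 5
```

```text
t 21.48 p [ 0.6413 -0.0175  0.2314] yang -0.0463 tilt [-0.0083  0.0233] F [ 0.1 -0.3 -2.5] T [-0.05  0.06 -0.01] w 0.0139 j [-0.04  0.38  1.59  0.02  1.18 -0.01]
tool cm [ 0.89  0.33 -0.04] turn -0.0002722258980307757
```

View pics/side7.png

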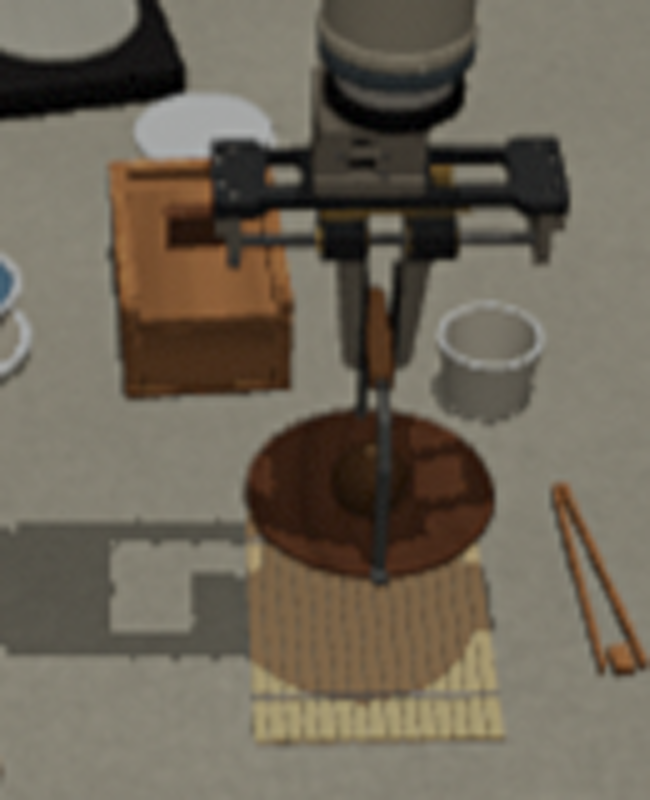

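View pics/top7.png

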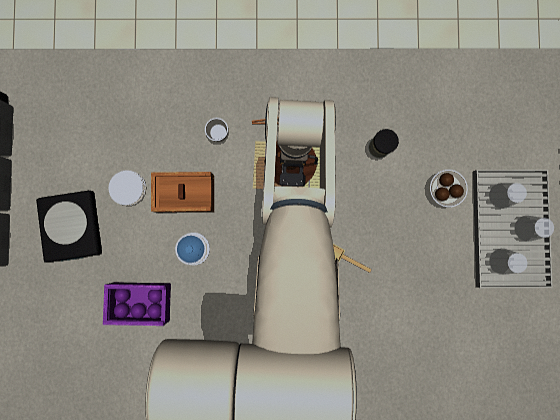

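>>> arm_command(deltas="0.05 0.02 0 0;0.1 0.03 0 0;0.15 0.05 0 0;0.15 0.06 0 0;0.15 0.06 0 0;0.12 0.05 0 0;0.06 0.03 0 0;0 0 0 0;0 0 0 0;0 0 0 0;0 0 0 0;0 0 0 0")

```text
time_s: 22.58
ee_pos: [0.6446, -0.0102, 0.2316]
eef_rot: [0.724, 0.69, 0.005, -0.011]
ft_force: [-0.7, -0.8, -2.6]
grip_width: 0.0142
```

```bash
python3 g.py .645 -.0088 .232 -.046;python3 look.py 8 275 170 350 260 8
```

```text
t 22.58 p [ 0.6446 -0.0102  0.2316] yang -0.0474 tilt [-0.0085  0.023 ] F [-0.7 -0.8 -2.6] T [-0.05  0.01  0.02] w 0.0142 j [-0.03  0.39  1.58  0.02  1.18  0.01]
tool cm [ 0.14  0.04 -0.03] turn -0.0014030333459174038
```

View pics/side8.png

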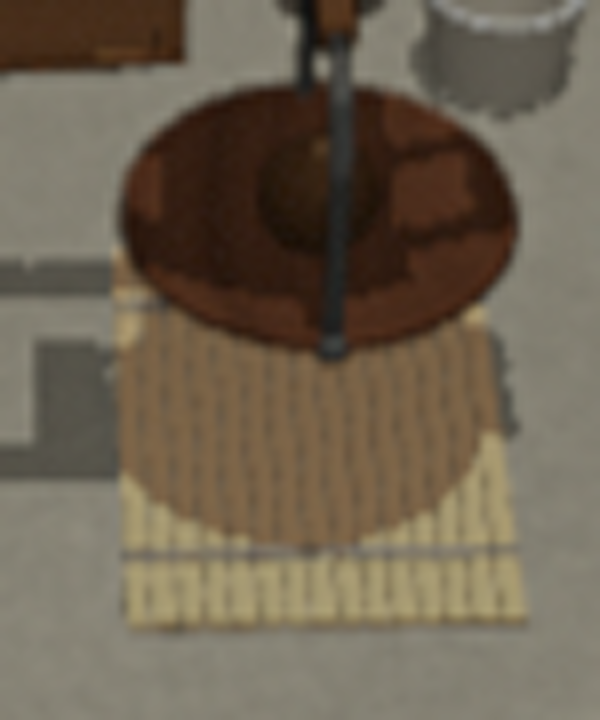

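```bash
python3 - <<'E'
from h import *
from scipy.optimize import least_squares
s=load('side8.pkl')
f=s['frame'][170:260,275:350].astype(int)
def cp(p): u,v=proj(s,p);return (u-275+.5)*8-.5,(v-170+.5)*8-.5
c=np.array([.6446,-.0102,.0936])
a=np.linspace(0,2*np.pi,721)
def ext(p):
    cx,cy,cz,tx,ty=p
    e1=np.array([1,0,-tx]);e2=np.array([0,1,-ty])
    q=np.array([cp([cx,cy,cz]+.075*(np.cos(t)*e1+np.sin(t)*e2)) for t in a])
    i=[q[:,0].argmin(),q[:,0].argmax(),q[:,1].argmax(),q[:,1].argmin()];return q[i]
print('pred rim ext',ext([*c[:2],c[2]+.025,0,0]).round(0).tolist())
print('with tilt y .03',ext([*c[:2],c[2]+.025,0,.03]).round(0).tolist(),'tilt x .03',ext([*c[:2],c[2]+.025,.03,0]).round(0).tolist())
print('fruit pred',cp(c+[0,0,.031]))
# depth plane on rim-ish annulus
P=cloud(s)
q=P.reshape(-1,3);d=np.hypot(q[:,0]-c[0],q[:,1]-c[1]);fr=s['frame'].reshape(-1,3).astype(int)
m=(d<.073)&(d>.03)&(q[:,2]>.09)&(q[:,2]<.14)
X=q[m]-[c[0],c[1],0]
h=X[:,2]-(.1016+.150-np.sqrt(.15**2-X[:,0]**2-X[:,1]**2))
A=np.c_[X[:,:2],np.ones(m.sum())]
r=least_squares(lambda k:A@k-h,[0,0,0],loss='soft_l1',f_scale=.003);print('depth plane slopes,z off',r.x.round(4),m.sum())
E
```

```text
pred rim ext [[117.0, 206.0], [520.0, 217.0], [326.0, 344.0], [311.0, 79.0]]
with tilt y .03 [[117.0, 206.0], [520.0, 217.0], [326.0, 339.0], [310.0, 83.0]] tilt x .03 [[117.0, 202.0], [520.0, 222.0], [333.0, 344.0], [304.0, 79.0]]
fruit pred (np.float64(318.67465065334954), np.float64(194.3451341056275))
depth plane slopes,z off [0.0051 0.0095 0.0014] 952
```

>>> arm_command(deltas="0.07 0.02 0 0;0 0 0 0;0 0 0 0;0 0 0 0;0 0 0 0;0 0 0 0;0 0 0 0;0 0 0 0")

```text
time_s: 23.35
ee_pos: [0.6448, -0.0095, 0.2317]
eef_rot: [0.724, 0.69, 0.005, -0.011]
ft_force: [1.2, 0.0, -1.5]
grip_width: 0.0139
```

```bash
python3 g.py .645 -.0088 .232 -.046;python3 look.py 9 275 110 350 200 8; python3 -c "
from station import r
print(r.get_state()['joint_velocities'].round(4))"
```

```text
t 23.35 p [ 0.6448 -0.0095  0.2317] yang -0.0476 tilt [-0.0085  0.023 ] F [ 1.2  0.  -1.5] T [-0.06  0.03  0.03] w 0.0139 j [-0.03  0.39  1.58  0.02  1.18  0.01]
tool cm [ 0.08  0.01 -0.03] turn -0.001560302713424111
[ 0.      0.0004  0.0002 -0.0004  0.0013 -0.0003]
```

View pics/top9.png

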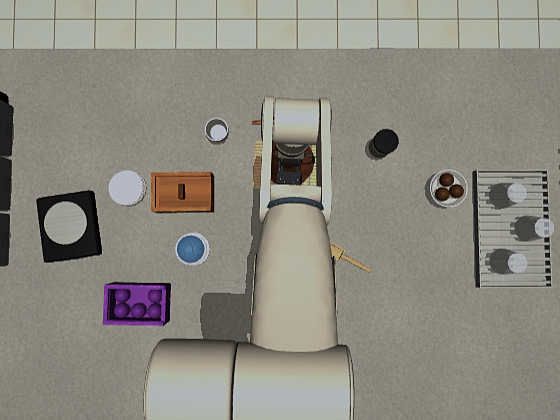

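The arm is still, and every bystander in view is where it was: cup (217,130), jar (384,143), bowl (449,188), gaiwan (192,249) and saucers (127,188). I'm handing in the job.

```bash
python3 -c "
from station import r
print(r.job_done())"
```

```text
the job is handed in; nothing more can be done
None
```

I slid the lid home, then lifted the dish, turned it and handed the job in at about 23.4 s, still holding it over the mat.

- **Lid:** it stopped against the end groove with a peak push of about 28 N. The TCP read y = 0.3037, against 0.3048 expected, which is about 1 mm short. In the top picture afterwards, the lid's rear edge is flush with the box mouth and its grip bar sits where a fully home lid should put it.
- **Dish:** I gripped it by the handle, lifted it about 9 cm and turned it about 76° so the handle runs along the mat's long side.
    - **Position:** it is held still about 90 mm above the mat's top, within about 1 mm of its measured centre and 0.1° of its measured direction.
    - **Level:** from the depth image the dish is level to about 0.6°. The tool itself reads about 1.4° of tilt, so the two disagree slightly.
    - **Fruit:** its centre is within about 1–2 crop pixels of where it should be in the middle of the dish.
- **Mat direction:** the two cameras disagreed on this by about 1°. I aimed close to the top camera's value.
- **Other things:** none of the bystanders I could see in the last pictures had moved. The tweezers and scoop were partly hidden by the arm there.

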